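Close the ratchet arm of the pot-lidding press

ROBOT

A 6-joint arm with a two-finger parallel gripper is mounted at the origin on the work surface. World frame = base frame: x ahead of the robot, y to its left, z up, the work surface at z = 0. Lengths are in m, angles in rad, forces in N, time in s.
With the tool pointing down it reaches from about 0.325 to 0.925 m from the base axis. Payload 3.1 kg.
Tool frame: the origin (TCP) lies on the mounting face of the last link; the fingertips stand 173 mm ahead of it and the grasp point (between the pads) lies env.hold_point_z ahead of it (env.hold_point_z is the distance from the TCP to the grasp point, in m); y points along the fingers, z is the direction in which the jaws open and shut, and the axes are right-handed (so a half turn about y gives the same grasp; the last joint's range is limited). The gripper opens to 85 mm and grips with 20 to 120 N. Pads are 22 mm wide; open, the fingers measure 114 mm over their backs; the gripper's body (76 mm by 85 mm) begins 54 mm behind the grasp point. The pads swing forward as they close: fully open they stand 13 mm farther back than shut.
Start: joints at [1.233, 0.217, 1.613, -0, 1.311, -0.112], TCP at [0.14, 0.609, 0.405] pointing down, gripper open.
Joint ranges: [-2.75, 2.75], [-0.78, 2.1], [0.31, 2.55], [-1.13, 4.27], [0.13, 2.63], [-2.58, 2.58]. Speed limits (rad/s): [2.79, 2.79, 3.14, 3.14, 3.14, 3.14].

INTERFACE

Orientations are given as a rotation vector (axis times angle).
In Python, from cell import monitor, viewer, env, nets gives the robot as it stands. The module is installed in compiled form; this text tells all that it offers.
- The arm moves only by the shell command python3 -m jog 'ROWS' [FORCE]. ROWS is a JSON object of lists of equal length, an entry for each row: "translation": the shift along the world's x, y, z in mm, a list of three; "turn": the turn about the world's z in rad; "fingers": the finger opening in mm, from 0 to 85.4. In form: {"translation": [[dx, dy, dz], ...], "turn": [turn, ...], "fingers": [fingers, ...]}. A call has 1 to 10 rows; each row is the pose to reach, as a shift and turn from the pose commanded when the call began; what a row does not reach only later rows make up. A row lasts 1/10 s, in which the tool goes at most 50 mm and 8.59 degrees, less where a joint would pass 70% of its speed; a pose out of reach is approached as far as the arm can. A call with a gripper value outside its range is refused whole. The fingers move at their own pace and stop on an object; FORCE is the grip in N (left out, the last holds). Time passes only in rows, so rows that repeat a pose let the fingers close. It gives the time, the measured TCP pose, the force and the opening at its end, in the units of the state.
- monitor.read_state(): the state, without advancing time (a new reading comes with each control period).
- viewer.read_camera(name): name is "side" or "top"; returns (picture, depth): 400x640x3 uint8, red, green, blue; 400x640 float32, m along the optical axis (not along the pixel's ray), 0 where there is no reading.
- viewer.camera_params(name): a dict with "camera_matrix" (3x3 intrinsics, pixels), "extrinsics" (4x4, takes a point from camera to world coordinates). Camera axes: x right, y up, looking along -z (the intrinsics and any distortion apply to the point x, -y, -z); pixel columns grow to the right and rows downward; lengths in m; the calibration is good to about 2 mm. A picture is of the moment at which its call begins. camera_params takes no time and is no camera call.
- env.sign_off(): hands the job in, once; it reports no verdict.
Trained networks look in the newest picture that a camera, given by its name, has taken for a name from the list of things; names that differ only in an ending like _2 or _b are one class to them, and where a whole thing is asked for, a point or a joint stands for the part that bears it (a point fixed in the world has none). Each returns a list of dicts, best first, with "conf" (0 to 1); they miss things now and then, are a little off and sometimes report something else, mostly with a low value. They report only what shows in the picture. A call takes as long as a camera call.
- nets.masks_of(query, camera): "mask" (400x640 bool, what is visible of it).
- nets.pinpoint(query, camera): "location" ([x, y, z] in m, in world coordinates, good to about 4 mm: a listed point, or the origin of a listed thing).
The state is a dict: "time": time; "joint_positions": joint angles; "dq": joint speeds; "joint_torque": joint torques, N m; "tcp_pos": TCP position; "tcp_rot": TCP orientation; "force": force on the tool from outside, world axes, zero at the start; "moment": the same for the moment, N m; "grip_width": finger opening in m.
Only numpy, scipy, OpenCV 4.12 (cv2) and the standard library are available. Lean on these libraries where they do the work, as an engineer would, in place of code of your own. Each camera call takes 0.05 s, during which the arm holds its last target.

TASK

Press the lid home on the specimen pot that stands in the hand press. First press down the pawl's thumb tab behind the hinge until the pawl tips clear of the teeth and stays back, then push the raised arm down by its end paddle until the lid is fully home on the pot, and move clear, leaving the arm down and the pawl tipped back. Only push: do not grip or raise the arm, and leave the loose pots and the bottle where they stand.

Things in the scene. Friction and masses are not known exactly. Their poses are not given: they have to be found in the camera images.
- press: bench press, bolted down: grey base 330 x 110 x 12 mm, two white cheeks 75 mm long, 125 mm high, 48 mm over their outsides. Origin on the bench right under the hinge axis. Its -x axis points along the arm to the paddle, +x to the pawl's tab, y parallel to the hinge, z up. A pot (60 mm wide) is fixed in its nest under the arm, 85 mm from the hinge
- press_hinge (a point): the arm's hinge axis, midway between the cheeks, 105 mm above the bench, straight above the press's origin
- press_arm (a joint): angle of the steel arm above level, rad: 0 = down, 0.5 to 0.63 at the start. Stiff hinge, stays where left. Pawl engaged: it jams at about 0.5. Pawl free: 1 to 4 N at the paddle moves it; below about 0.07 its rubber dome pushes the lid home, about 5 N at the paddle, then it comes up hard near 0 (15 N is plenty). Upper stop 0.95
- paddle_top (a point): centre of the top face of the black paddle at the arm's end (64 mm along the arm, 36 mm wide, 14 mm thick), 160 mm from the hinge axis along the arm and 9 mm above the arm's centre line; it runs on an arc about the hinge and ends 114 mm above the bench. Axes turn with the arm: x along it towards the hinge, z normal to the face
- pawl (a joint): angle of the pawl, rad: 0 = hooked into the teeth, 0.4 = tipped fully back (stop). Over-centre: past about 0.22 it goes on by itself and stays back; released short of that it springs in again. Its pivot is parallel to the hinge, 42 mm from the hinge axis on the +x side, 42 mm above the bench
- pawl_tab (a point): centre of the top face of the dark steel thumb tab (44 mm along x, 36 mm wide) on the press's +x side; engaged it is level, 125 mm from the hinge axis, 78 mm above the bench. Pressed straight down it turns the pawl out: 3 to 4 N at first; at the stop the face has sunk about 30 mm under the finger and slopes down outwards. Axes turn with the pawl
- lid (a joint): how far the red push-fit lid (68 mm wide) has gone down on the pot, m: 0 = standing proud, 0.006 = fully home; it stays where it is left. The arm's dome pushes it.
- lid_top (a point): centre of the lid's top face, 87 mm above the bench when proud, 81 mm when home
- pot_a: loose lidded pot, 68 mm wide, 71 mm high, origin at the centre of its underside; a bystander
- pot_b: loose lidded pot like pot_a; a bystander
- wash_bottle: loose white bottle with a blue cap, 58 mm wide, 150 mm high, origin at the centre of its underside; a bystander

How it is judged:
By the outcome, as a careful person would: the job done as asked, in the order asked, and still so for the second after the job is handed in, with the robot touching nothing.
It also fails if it takes over 40 s, if anything falls off the work surface, if the arm or the gripper's body presses on something with over 40 N, if the wrist force passes 120 N, or if a joint passes its speed limit or range.

## Working session

There is one attempt and no reset: what is moved stays moved. The work goes in short steps, Python scripts to look and compute and a shell command to move; the robot and the scene stay as the last step left them, time stands still between calls to the robot, and variables do not carry over. Pictures are saved under pics/ and viewed, and the job is handed in when it is done.

```bash
mkdir -p pics; python3 - <<'E'
from cell import monitor, viewer, env, nets
import cv2
s=monitor.read_state();print({k:s[k] for k in('time','tcp_pos','tcp_rot','force','grip_width')},env.hold_point_z)
for c in('side','top'):
    p,d=viewer.read_camera(c);cv2.imwrite(f'pics/{c}0.png',p[:,:,::-1])
    for q in('press','press_hinge','paddle_top','pawl_tab','lid_top','pot_a','wash_bottle'):
        print(c,q,[(r['conf'].__round__(2),[round(float(v),4) for v in r['location']]) for r in nets.pinpoint(q,c)][:3])
E
```

```text
{'time': 0.0, 'tcp_pos': array([0.13978658, 0.60875239, 0.40338862]), 'tcp_rot': array([-1.56582234,  0.17772806, -0.17692677]), 'force': array([-0.10178189, -0.93206999,  1.03676661]), 'grip_width': 0.08524744065593118} 0.1547
side press [(0.61, [0.591, -0.0548, -0.0018])]
side press_hinge [(0.97, [0.588, -0.0599, 0.1056])]
side paddle_top [(0.71, [0.6079, 0.0678, 0.2064])]
side pawl_tab [(0.56, [0.568, -0.1801, 0.0777])]
side lid_top [(0.9, [0.6031, 0.0283, 0.0873]), (0.59, [0.5689, -0.1779, 0.081]), (0.33, [0.4283, -0.0455, -0.0019])]
side pot_a [(0.64, [0.7381, -0.0847, 0.0003]), (0.57, [0.7672, 0.0383, -0.0007])]
side wash_bottle [(0.57, [0.4287, -0.0485, 0.0002])]
top press [(0.91, [0.5908, -0.0568, 0.0001])]
top press_hinge [(0.73, [0.5875, -0.0556, 0.1044])]
top paddle_top [(0.95, [0.6085, 0.072, 0.2057])]
top pawl_tab [(0.56, [0.5714, -0.1823, 0.0793])]
top lid_top [(0.97, [0.5993, 0.0246, 0.0822]), (0.27, [0.5926, -0.0567, -0.0009])]
top pot_a [(0.91, [0.7401, -0.0886, -0.0005])]
top wash_bottle [(0.82, [0.4249, -0.0498, -0.002]), (0.41, [0.6075, 0.0704, 0.2049])]
```

View pics/side0.png

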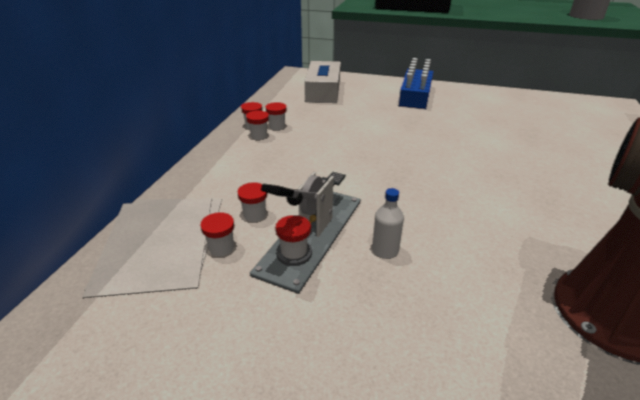

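View pics/top0.png

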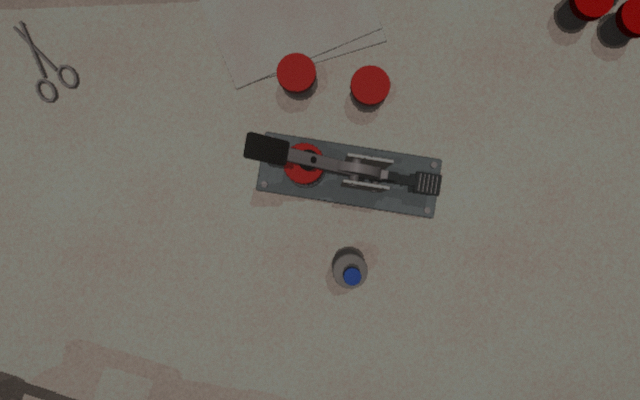

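The top view shows the paddle at (267,148), the tab at (428,183), the loose pots at (297,73) and (370,86), and the bottle at (348,267). Both cameras agree to within about 4 mm, and the arm angle is about 0.61 rad.

```bash
python3 - <<'E'
from cell import monitor
import numpy as np
from scipy.spatial.transform import Rotation as R
s=monitor.read_state();m=R.from_rotvec(s['tcp_rot']).as_matrix();print(m.round(3))
tab=np.array([.570,-.181]);pad=np.array([.608,.070]);h=np.array([.588,-.0575])
u=(pad-tab)/np.linalg.norm(pad-tab);print(u,'yaw dir',np.arctan2(u[1],u[0]),'jaw',np.arctan2(m[1,2],m[0,2]))
t=h-125*u/1000;print('tab pred',t,'tab dists',np.dot(tab-h,u),np.dot(pad-h,u))
print('shift to tab mm',(tab-s['tcp_pos'][:2])*1000)
E
```

```text
[[ 0.975  0.     0.224]
 [-0.224  0.     0.975]
 [ 0.    -1.     0.   ]]
[0.14968869 0.98873318] yaw dir 1.420542920739297 jaw 1.3450165193271735
tab pred [ 0.56928891 -0.18109165] tab dists -0.12480294382978076 0.12905725391693182
shift to tab mm [ 430.09264144 -790.17869735]
```

```bash
python3 -m jog '{"translation":[[20,-30,25],[45,-75,30],[65,-120,30],[90,-165,30],[110,-205,30],[135,-250,30],[160,-290,30],[185,-335,30],[210,-380,30],[230,-420,30]],"turn":[0.075,0.075,0.075,0.075,0.075,0.075,0.075,0.075,0.075,0.075],"fingers":[0,0,0,0,0,0,0,0,0,0]}' 30
python3 -m jog '{"translation":[[20,-40,0],[45,-80,0],[65,-125,0],[90,-170,0],[110,-210,0],[135,-255,0],[160,-300,0],[180,-340,0],[199,-373,0],[199,-373,0]],"turn":[0,0,0,0,0,0,0,0,0,0],"fingers":[0,0,0,0,0,0,0,0,0,0]}'
python3 -c "
from cell import monitor
s=monitor.read_state();print(s['tcp_pos'],s['force'],s['moment'],s['grip_width'])"
```

```text
time: 1.8
tcp_pos: [0.3704, 0.1872, 0.4352]
tcp_rot: [-1.567, 0.117, -0.12]
force: [0.9, 0.8, -0.1]
grip_width: 0.0001
time: 2.8
tcp_pos: [0.5703, -0.188, 0.4343]
tcp_rot: [-1.569, 0.121, -0.123]
force: [-0.7, 0.6, 0.6]
grip_width: -0.0001
[ 0.57025476 -0.18804061  0.43431198] [-0.71347509  0.62984684  0.62078181] [ 0.00051142  0.01238166 -0.01048818] -0.00014428936189552055
```

```bash
python3 -m jog '{"translation":[[0,2,-40],[-1,3,-80],[-1,3,-120],[-1,3,-150],[-1,3,-165],[-1,3,-165]],"turn":[0,0,0,0,0,0],"fingers":[0,0,0,0,0,0]}'
python3 - <<'E'
from cell import monitor,viewer
import cv2
for c in('side','top'):
    p,d=viewer.read_camera(c)
    q=p[130:330,200:440] if c=='side' else p[90:250,220:480]
    cv2.imwrite(f'pics/{c}1.png',cv2.resize(q[:,:,::-1],None,fx=3,fy=3,interpolation=2))
E
```

```text
time: 3.4
tcp_pos: [0.5666, -0.1798, 0.2671]
tcp_rot: [-1.565, 0.122, -0.114]
force: [0.3, -0.5, 0.7]
grip_width: -0.0002
```

View pics/side1.png

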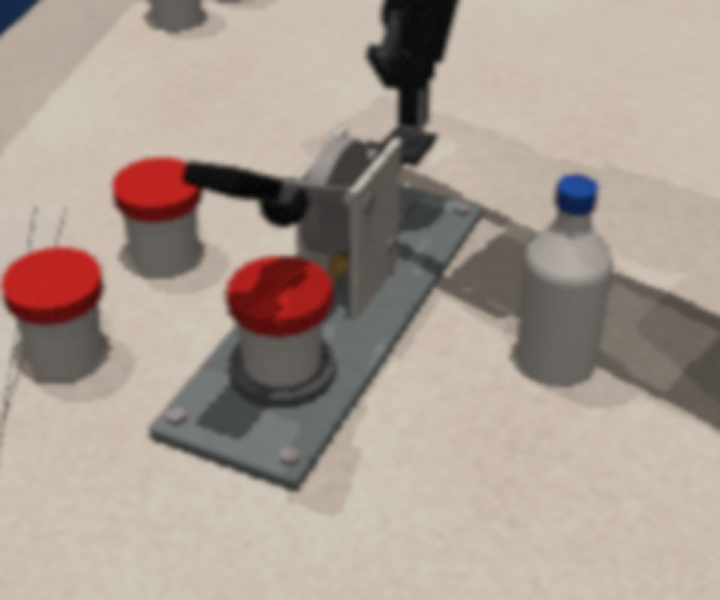

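View pics/top1.png

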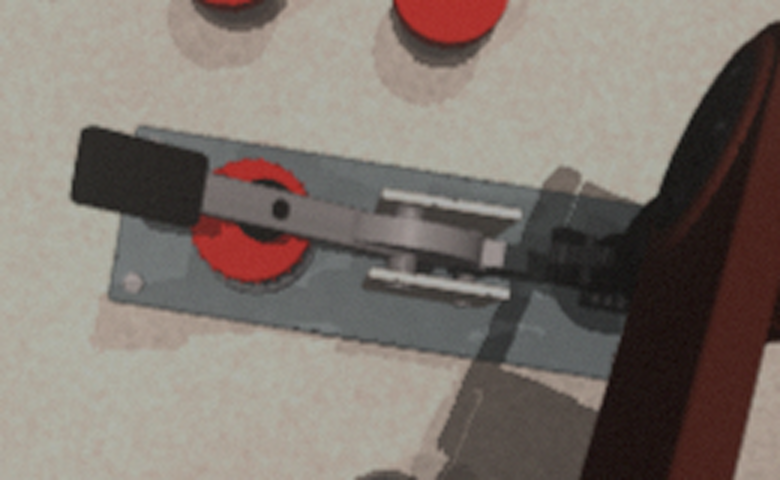

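The fingertip hangs just over the tab, at (415,125) in the enlarged side view, and the bottle and cheeks are clear of the tool. I'll press down in stages.

```bash
python3 -m jog '{"translation":[[1,-1,-6],[2,-3,-12],[2,-3,-17],[2,-3,-21],[2,-3,-25],[2,-3,-25]],"turn":[0,0,0,0,0,0],"fingers":[0,0,0,0,0,0]}'
python3 -m jog '{"translation":[[0,0,-4],[0,0,-8],[0,0,-12],[0,0,-15],[0,0,-15]],"turn":[0,0,0,0,0],"fingers":[0,0,0,0,0]}'
python3 - <<'E'
from cell import monitor,viewer
import cv2
for c in('side',):
    p,d=viewer.read_camera(c)
    q=p[130:330,200:440]
    cv2.imwrite(f'pics/{c}2.png',cv2.resize(q[:,:,::-1],None,fx=3,fy=3,interpolation=2))
E
```

```text
time: 4.1
tcp_pos: [0.5702, -0.1846, 0.2451]
tcp_rot: [-1.569, 0.118, -0.12]
force: [-0.4, -1.9, 1.9]
grip_width: -0.0002
time: 4.6
tcp_pos: [0.5691, -0.183, 0.2279]
tcp_rot: [-1.566, 0.121, -0.116]
force: [-0.3, 0.1, 0.8]
grip_width: 0.0002
```

View pics/side2.png

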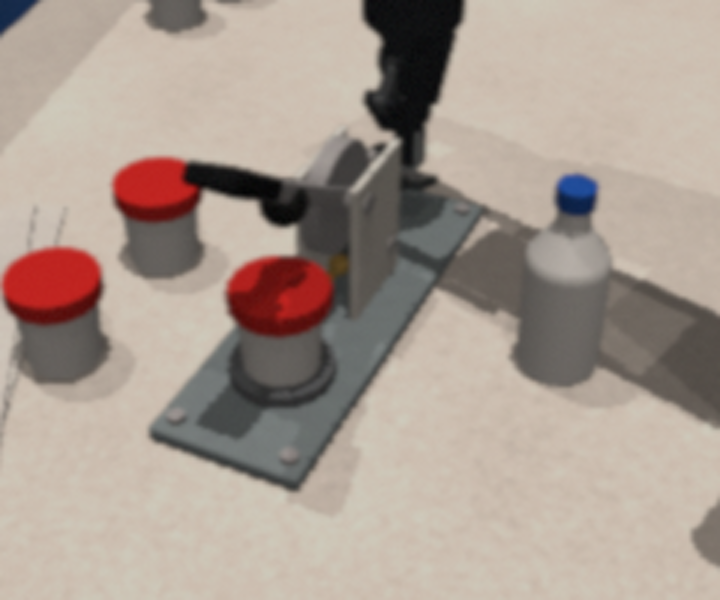

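The tab has sunk to (418,182) with the force near zero, so it has gone over centre. I'll press slightly further, rise and check.

```bash
python3 -m jog '{"translation":[[0,0,-4],[0,0,-4],[0,0,30],[0,-5,75],[0,-10,120],[0,-10,165],[0,-10,210],[0,-10,210]],"turn":[0,0,0,0,0,0,0,0],"fingers":[0,0,0,0,0,0,0,0]}'
python3 - <<'E'
from cell import monitor,viewer,nets
import cv2
for c in('side','top'):
    p,d=viewer.read_camera(c)
    q=p[130:330,200:440] if c=='side' else p[90:250,220:480]
    cv2.imwrite(f'pics/{c}3.png',cv2.resize(q[:,:,::-1],None,fx=3,fy=3,interpolation=2))
    for k in('pawl_tab','paddle_top'):print(c,k,[(r['conf'],r['location']) for r in nets.pinpoint(k,c)])
E
```

```text
time: 5.45
tcp_pos: [0.5717, -0.1946, 0.4495]
tcp_rot: [-1.573, 0.106, -0.131]
force: [0.1, -0.1, 0.9]
grip_width: 0.0005
side pawl_tab [(0.62, [0.5678, -0.1826, 0.0426])]
side paddle_top [(0.77, [0.6072, 0.0646, 0.2059]), (0.69, [0.6042, 0.0296, 0.0867])]
top pawl_tab [(0.76, [0.5714, -0.1887, 0.0432])]
top paddle_top [(0.84, [0.6121, 0.0722, 0.2042])]
```

View pics/side3.png

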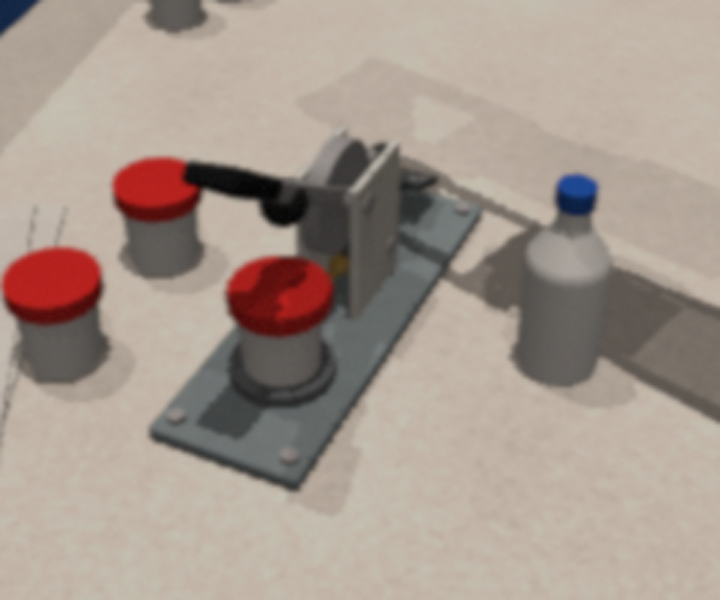

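The pawl is fully back: the tab reads z ≈ 0.043 in both cameras, and it stayed there with the finger gone. Next is the paddle.

```bash
python3 -m jog '{"translation":[[5,40,10],[10,85,10],[18,130,10],[24,175,10],[30,220,10],[35,255,10],[36,265,10],[36,265,10]],"turn":[0,0,0,0,0,0,0,0],"fingers":[0,0,0,0,0,0,0,0]}'
python3 - <<'E'
from cell import monitor,viewer,nets
import cv2
for c in('side','top'):
    p,d=viewer.read_camera(c)
    q=p[80:280,200:440] if c=='side' else p[90:250,220:480]
    cv2.imwrite(f'pics/{c}4.png',cv2.resize(q[:,:,::-1],None,fx=3,fy=3,interpolation=2))
    print(monitor.read_state()['tcp_pos'])
E
```

```text
time: 6.55
tcp_pos: [0.6057, 0.0725, 0.4479]
tcp_rot: [-1.568, 0.119, -0.114]
force: [-0.4, -0.4, 0.3]
grip_width: 0.0004
[0.60571134 0.0712379  0.44820305]
[0.60578017 0.07039617 0.44852888]
```

View pics/side4.png

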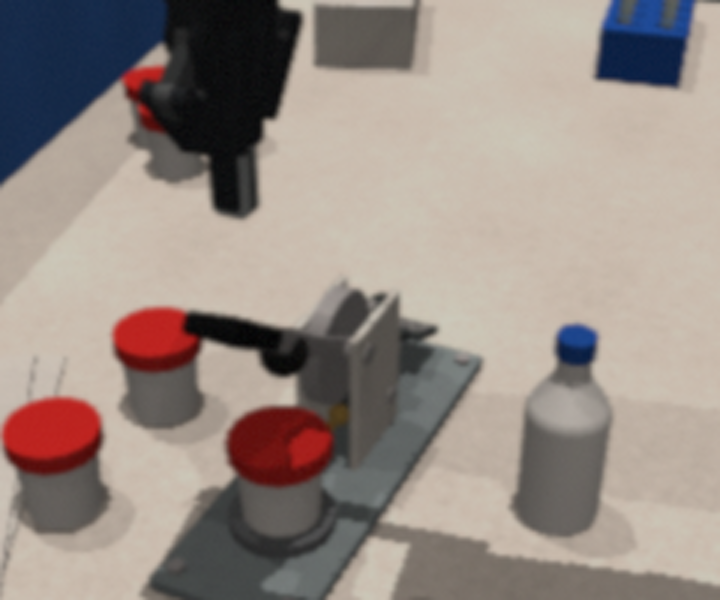

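```bash
python3 -m jog '{"translation":[[1,0,-30],[1,0,-50],[2,3,-60],[2,6,-68],[3,10,-76],[3,14,-84],[4,18,-91],[5,22,-98],[5,25,-105],[5,25,-105]],"turn":[0,0,0,0,0,0,0,0,0,0],"fingers":[0,0,0,0,0,0,0,0,0,0]}'
python3 - <<'E'
from cell import monitor,viewer,nets
import cv2
for c in('side','top'):
    p,d=viewer.read_camera(c)
    q=p[80:280,200:440] if c=='side' else p[90:250,220:480]
    cv2.imwrite(f'pics/{c}5.png',cv2.resize(q[:,:,::-1],None,fx=3,fy=3,interpolation=2))
    s=monitor.read_state();print(s['tcp_pos'],s['force'])
E
```

```text
time: 7.65
tcp_pos: [0.6106, 0.0969, 0.3433]
tcp_rot: [-1.567, 0.119, -0.117]
force: [-0.3, 0.2, -0.3]
grip_width: 0.0001
[0.61065566 0.09674458 0.34377111] [-0.09395796 -0.06084077  0.52444701]
[0.61074847 0.09661633 0.34418271] [ 0.62868646 -0.33434056 -0.36231493]
```

View pics/side5.png

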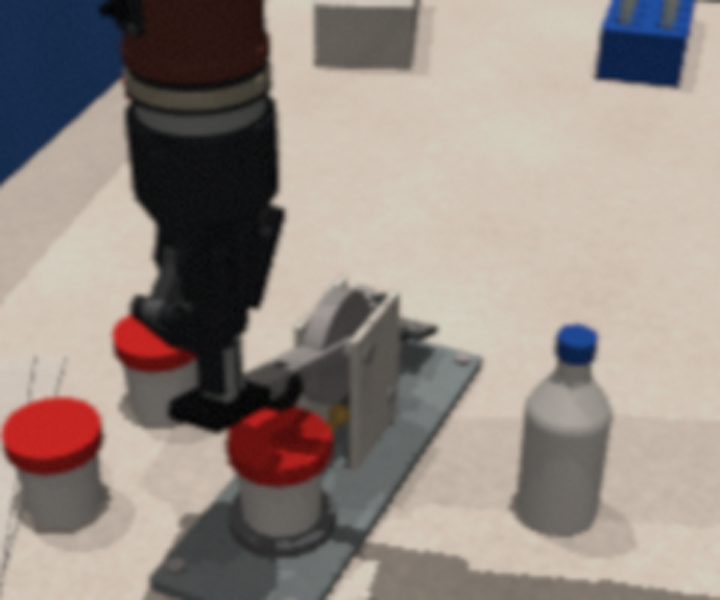

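The arm follows the finger down, and the tip sits on the paddle at (222,395). Continuing.

```bash
python3 -m jog '{"translation":[[0,2,-8],[0,4,-16],[0,5,-23],[0,6,-30],[1,7,-36],[1,8,-41],[1,8,-46],[1,8,-50],[1,8,-53],[1,8,-53]],"turn":[0,0,0,0,0,0,0,0,0,0],"fingers":[0,0,0,0,0,0,0,0,0,0]}'
python3 -m jog '{"translation":[[0,0,-2],[0,0,-3],[0,0,-3]],"turn":[0,0,0],"fingers":[0,0,0]}'
```

```text
time: 8.75
tcp_pos: [0.6119, 0.1045, 0.2917]
tcp_rot: [-1.567, 0.118, -0.118]
force: [0.5, 0.2, 2.7]
grip_width: 0.0004
time: 9.05
tcp_pos: [0.6119, 0.1045, 0.2891]
tcp_rot: [-1.567, 0.118, -0.119]
force: [-1.5, 2.7, 5.0]
grip_width: 0.0003
```

```bash
python3 -m jog '{"translation":[[0,0,-1],[0,0,-2],[0,0,-2]],"turn":[0,0,0],"fingers":[0,0,0]}'
python3 -m jog '{"translation":[[0,0,-1],[0,0,-2],[0,0,-2]],"turn":[0,0,0],"fingers":[0,0,0]}'
```

```text
time: 9.35
tcp_pos: [0.612, 0.1045, 0.2871]
tcp_rot: [-1.567, 0.118, -0.119]
force: [-0.7, 4.1, 5.5]
grip_width: -0.0
time: 9.65
tcp_pos: [0.6121, 0.1046, 0.2863]
tcp_rot: [-1.567, 0.118, -0.118]
force: [-3.5, 2.5, 9.4]
grip_width: 0.0001
```

```bash
python3 -m jog '{"translation":[[0,0,-1],[0,0,-1],[0,0,-1]],"turn":[0,0,0],"fingers":[0,0,0]}'
python3 -m jog '{"translation":[[0,0,-1],[0,0,-1],[0,0,-1]],"turn":[0,0,0],"fingers":[0,0,0]}'
```

```text
time: 9.95
tcp_pos: [0.6121, 0.1046, 0.2861]
tcp_rot: [-1.567, 0.118, -0.118]
force: [-5.6, 3.0, 12.3]
grip_width: -0.0
time: 10.25
tcp_pos: [0.6122, 0.1046, 0.2858]
tcp_rot: [-1.567, 0.118, -0.118]
force: [-7.6, 3.5, 16.3]
grip_width: -0.0003
```

The force climbs about 3–4 N per commanded mm while the tip barely moves, so the arm is on its hard stop. I'll retreat straight up and check.

```bash
python3 -m jog '{"translation":[[0,0,10],[0,0,40],[0,20,80],[-30,60,110],[-60,100,120],[-90,140,130],[-120,180,130],[-150,210,130],[-150,210,130]],"turn":[0,0,0,0,0,0,0,0,0],"fingers":[0,0,0,0,0,0,0,0,0]}'
python3 - <<'E'
from cell import monitor,viewer,nets
import cv2
for c in('side','top'):
    p,d=viewer.read_camera(c)
    q=p[80:280,200:440] if c=='side' else p[90:250,220:480]
    cv2.imwrite(f'pics/{c}6.png',cv2.resize(q[:,:,::-1],None,fx=3,fy=3,interpolation=2))
    for k in('pawl_tab','paddle_top','lid_top','pot_a','wash_bottle'):print(c,k,[(round(r['conf'],2),r['location']) for r in nets.pinpoint(k,c)])
print(monitor.read_state()['force'])
E
```

```text
time: 11.15
tcp_pos: [0.4584, 0.3171, 0.412]
tcp_rot: [-1.568, 0.115, -0.112]
force: [0.5, -0.8, 0.0]
grip_width: 0.0001
side pawl_tab [(0.69, [0.74, -0.087, 0.0029]), (0.64, [0.6156, 0.1005, 0.1162])]
side paddle_top [(0.91, [0.6161, 0.0996, 0.1173])]
side lid_top [(0.54, [0.6062, 0.0313, 0.0813]), (0.22, [0.7653, 0.0406, -0.0026])]
side pot_a [(0.88, [0.7404, -0.0863, 0.0033]), (0.81, [0.7646, 0.0365, -0.001])]
side wash_bottle [(0.71, [0.4289, -0.0469, -0.003])]
top pawl_tab [(0.88, [0.5662, -0.1862, 0.0436])]
top paddle_top [(0.67, [0.6153, 0.1044, 0.1172])]
top lid_top [(0.83, [0.6008, 0.0238, 0.078])]
top pot_a [(0.81, [0.759, 0.0382, -0.0012]), (0.59, [0.4248, -0.0481, 0.0013]), (0.57, [0.7396, -0.0833, -0.0043])]
top wash_bottle [(0.77, [0.4246, -0.0458, 0.0013])]
[ 0.26059856  0.26579561 -0.01594786]
```

View pics/side6.png

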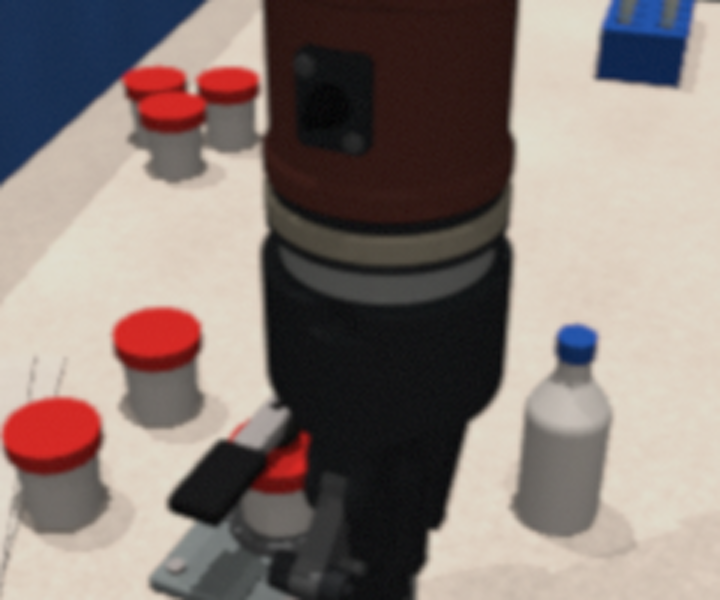

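View pics/top6.png

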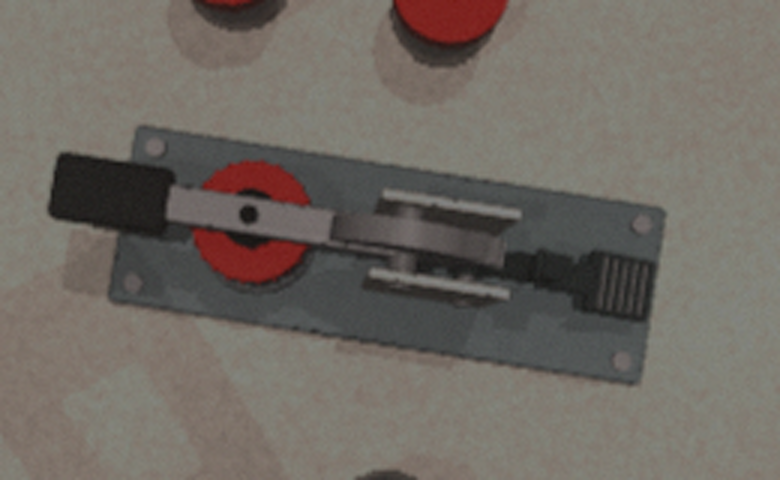

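Both views show the arm level and the tab down. The loose pots and bottle haven't moved. The paddle reads 3 mm above its nominal height, so I'll check the lid and paddle heights with depth.

```bash
python3 - <<'E'
from cell import monitor,viewer,nets
import numpy as np
p,d=viewer.read_camera('top');P=viewer.camera_params('top');K=P['camera_matrix'];T=P['extrinsics']
v,u=np.mgrid[:400,:640]
X=np.stack([(u-K[0,2])/K[0,0]*d,-(v-K[1,2])/K[1,1]*d,-d,np.ones_like(d)],-1)@T.T
pi=p.astype(int);red=(pi[...,0]>90)&(pi[...,1]<50)
def z(m,n):
    zz=X[m&(d>0)][:,2];print(n,m.sum(),np.percentile(zz,[10,50,90]).round(4))
def disc(x,y,h,r): return (np.hypot(X[...,0]-x,X[...,1]-y)<r)&(abs(X[...,2]-h)<.02)
for n,(x,y,h,r) in dict(lid=(.601,.0265,.081,.027),pa=(.740,-.086,.071,.025),pb=(.762,.0375,.071,.025)).items():
    z(disc(x,y,h,r)&red,n)
z(disc(.614,.102,.114,.013),'paddle');z(disc(.629,-.05,.012,.012),'base12?');z(disc(.5,.05,0,.02),'bench')
U=np.array([.15,.989])
for s in(60,100,135,160,185):
    c=np.array([.588,-.0575])+U*s/1000; z(disc(*c,.11,.006),f'arm {s}')
E
```

```text
lid 319 [0.0806 0.082  0.0835]
pa 665 [0.0707 0.0724 0.0738]
pb 661 [0.0707 0.0723 0.0738]
paddle 207 [0.1128 0.114  0.1153]
base12? 88 [0.0115 0.0132 0.0147]
bench 368 [-0.0007  0.0011  0.0027]
arm 60 46 [0.1108 0.1127 0.1141]
arm 100 43 [0.1106 0.1126 0.114 ]
arm 135 47 [0.1123 0.1139 0.1151]
arm 160 44 [0.1129 0.114  0.1157]
arm 185 42 [0.1114 0.1138 0.1151]
```

The lid is 9.6 mm above the loose lids (10 expected when home) and the arm is level, so I'm handing in.

```bash
python3 -c "
from cell import env
print(env.sign_off())"
```

```text
the job is handed in; nothing more can be done
None
```

The lid is home on the pot, the arm is down and the pawl is tipped back. I handed the job in at about 11 s. With closed fingers I pressed the pawl tab until it went over centre, checked that it stayed back, then pushed the paddle down its arc to the hard stop. The last wrist reading there was 16 N upward (about 18 N in all). I then moved clear.

**Last checks, after moving clear:**
- **Lid:** the top camera's depth puts it at 82 mm. That depth reads about 1 mm high on the bench and base, so the lid is at about 81 mm, which is home.
- **Arm:** it is level, with the paddle at 114 mm by depth.
- **Pawl:** the tab is at about 43 mm in the top view, so it is still tipped back.
- **Bystanders:** the pots and the bottle were found where they stood, within the networks' error of about 4 mm. The force reading was about zero.

**Disagreements:** the networks put the paddle at 117 mm, 3 mm above the depth reading but within their stated error. From the side the robot hid the tab, and the network named other objects as the tab, so I ignored that result.

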